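Empty the orange tip-out bearing box

ROBOT

A 7-joint arm with a two-finger parallel gripper is mounted at the origin on the work surface. World frame = base frame: x ahead of the robot, y to its left, z up, the work surface at z = 0. Lengths are in m, angles in rad, forces in N, time in s.
With the tool pointing down it reaches from about 0.425 to 0.925 m from the base axis. Payload 6.8 kg.
Tool frame: the origin (TCP) lies on the centre line of the jaws, within the pads' length; the fingertips stand 11 mm ahead of it and the grasp point (between the pads) lies 8 mm behind it; z points along the fingers, y is the direction in which the jaws open and shut (so a half turn about z gives the same grasp; the last joint's range is limited). The gripper opens to 85 mm and grips with 20 to 120 N. Pads are 22 mm wide; open, the fingers measure 114 mm over their backs; the gripper's body (76 mm by 85 mm) begins 54 mm behind the grasp point. The pads swing forward as they close: fully open they stand 13 mm farther back than shut.
Start: joints at [1.057, 0.477, 0.022, 1.555, -0.011, 1.109, -0.083], TCP at [0.266, -0.62, 0.242] pointing down, gripper open.
Joint ranges: [-2.96, 2.96], [-0.34, 2.1], [-1.41, 1.46], [0.24, 2.44], [-1.37, 4.51], [0.17, 1.92], [-2.96, 2.96]. Speed limits (rad/s): [2.39, 2.39, 3.14, 3.14, 3.14, 3.14, 3.14].

INTERFACE

Orientations are given as a rotation vector (axis times angle).
In Python, from bench import r gives the robot as it stands.
- The arm moves only by the tool send_rows, never from a script. Its argument "deltas" is a list of rows, each a list of 7 numbers: the opening, from 0 (shut) to 1 (fully open), then the shift along the tool's x, y, z as a fraction of full scale, then the turn, a rotation vector about the tool's x, y, z as a fraction of full scale. In form: [[hand, x, y, z, ax, ay, az], ...]. A call has 1 to 20 rows; each row is the pose to reach, as a shift and turn from the pose commanded when the call began, along the tool's axes at that moment, turning the shorter way round; what a row does not reach only later rows make up. Full scale, the value 1, is 150 mm for a shift and 180 degrees for a turn. A row lasts 1/12 s, in which the tool goes at most 41.7 mm and 7.16 degrees, less where a joint would pass 70% of its speed; a pose out of reach is approached as far as the arm can. A call with a number of a shift or a turn outside -1 to 1 is refused whole. A call with a gripper value outside its range is refused whole. The fingers move at their own pace and stop on an object; "squeeze" is the grip in N (left out, the last holds). Time passes only in rows, so rows that repeat a pose let the fingers close. It gives the time, the measured TCP pose, the force and the opening at its end, in the units of the state.
- r.get_obs(): the state, without advancing time (a new reading comes with each control period).
- r.grab_frame(name): name is "scene" or "side" or "wrist"; returns a dict with "pixels" (384x512x3 uint8, red, green, blue), "camera_matrix" (3x3 intrinsics, pixels), "dist_coeffs" ([k1, k2, p1, p2, k3] as OpenCV has them; the pictures are not rectified), "rvec" (rotation vector, rad) and "tvec" (3), from world to camera coordinates, as OpenCV has them. Camera axes: x right, y down, z forward; pixel columns grow to the right and rows downward; lengths in m; the calibration is good to about 2 mm. A picture is of the moment at which its call begins. There is no depth.
- r.hand_in(): hands the job in, once; it reports no verdict.
The state is a dict: "clock": time; "joints": joint angles; "qvel": joint speeds; "tau": joint torques, N m; "tcp_pos": TCP position; "orientation": TCP orientation; "contact_force": force on the tool from outside, world axes, zero at the start; "moment": the same for the moment, N m; "grip_width": finger opening in m.
Only numpy, scipy, OpenCV 4.12 (cv2) and the standard library are available. Lean on these libraries where they do the work, as an engineer would, in place of code of your own. Each camera call takes 0.05 s, during which the arm holds its last target. There are 200 camera calls.

TASK

Empty the orange tip-out box into the tray of its own stand: first, with the box still upright, swing its lid all the way back past its snap point until it stays open against its stop, then tip the box forward onto its stop by the white side lever, so that both bearings end up in the tray. Leave the orange lid back and the orange box tipped, and do not open or tip the blue box.

Things in the scene. Friction and masses are not known exactly. Their poses are not given: they have to be found in the camera images.
- orange_stand: black stand fixed to the bench, 240 mm (x) by 112 mm (y), carrying the orange tipping box. Origin: on the bench below the middle of the box's pivot; z up, -x the pouring side (towards the robot), +y the lid-hinge side. In this frame, mm: catch tray inside x -146 to 26, y +-52, floor z 6, rim z 28; box pivot along y through x 0, z 90; cheeks of the pivot reach y +-49, z 98
- orange_lid_handle (a point): grip point of the lid handle: a steel bar 10 mm thick, 60 mm long, along the stand's x, sticking out beyond the back of the orange lid; the point is 35 mm from the lid. Lid shut: at x 122, y -36, z 143 mm in the stand's frame. The lid, 133 by 82 by 5 mm, hinges on a line along x through y 40, z 143: an arc of 76 mm radius. Pinched from above, the bar turns in the fingers
- orange_lever (a point): grip point of the tipping lever: a white bar 12 mm thick, 60 mm long, along the stand's y on the -y side of the orange box, the point 36 mm from the box. Box upright: at x 50, y -74, z 132 mm in the stand's frame; it tips on a 65 mm arc about the pivot and turns in the fingers. The box is then 76 mm wide (y +-38), x -42 to 85, floor z 90, rim z 140, its front sloping out as a chute
- orange_lid (a joint): angle of the orange lid against its box, rad: 0 shut, grows as the handle swings up and over towards the stand's +y; stop at 2.4 (leaning back). An over-centre spring snaps it shut below about 1.75 and holds it back beyond; swinging it takes up to about 2 N at the handle
- orange_box (a joint): tipping angle of the orange box, rad: 0 upright on its rest, grows as it tips forward, its top going towards the stand's -x; stop at 1.75. The lever moves on an arc of 65 mm radius about the pivot; it takes about 2 N, and past roughly half way the box falls forward by its own weight. The lid turns with the box
- bearing_a: steel ball bearing, a disc 22 mm in diameter and 7 mm thick with a bore, 12 g, lying in the orange box; out of sight while the lid is shut. Origin: centre of one flat face
- bearing_b: second bearing, the same as the first
- blue_lid (a joint): lid of the blue tip-out box, which stands beside the orange one and is of the same make but blue; rad, 0 shut. To be left alone
- blue_box (a joint): tipping angle of the blue box, rad, 0 upright. To be left alone

How it is judged:
By the outcome, as a careful person would: the job done as asked, in the order asked, and still so for the second after the job is handed in, with the robot touching nothing.
It also fails if it takes over 50 s, if anything falls off the work surface, if the arm or the gripper's body presses on something with over 40 N, if the wrist force passes 120 N, or if a joint passes its speed limit or range.

## Working session

There is one attempt and no reset: what is moved stays moved. The work goes in short steps, Python scripts to look and compute and a tool call to move; the robot and the scene stay as the last step left them, time stands still between calls to the robot, and variables do not carry over. Pictures are saved under pics/ and viewed, about 8 in all and at most 12, crops included, and the job is handed in when it is done.

Besides the shell and the picture viewer there is one more tool, called after "Call:" as name(argument=value, ...) on one line, values as JSON. send_rows: Moves the arm, as the interface text tells. Shift numbers are shares of 150 mm and turn numbers shares of 180 degrees, none past 1 either way. Its arguments: {"type":"object","properties":{"deltas":{"type":"array","items":{"type":"array","items":{"type":"number"}}},"squeeze":{"type":"number"}},"required":["deltas"]}

```bash
mkdir -p pics; ls
cat > h.py <<'E'
from bench import r
import cv2, numpy as np
def grab(n,f):
    d=r.grab_frame(n); cv2.imwrite(f'pics/{f}.png',cv2.cvtColor(d['pixels'],cv2.COLOR_RGB2BGR)); 
    import pickle; pickle.dump(d,open(f'pics/{f}.pkl','wb')); return d
def load(f):
    import pickle; return pickle.load(open(f'pics/{f}.pkl','rb'))
def ray(d,uv):
    p=cv2.undistortPoints(np.array([[uv]],float),np.array(d['camera_matrix']),np.array(d['dist_coeffs']))[0,0]
    R=cv2.Rodrigues(np.array(d['rvec'],float))[0]; t=np.array(d['tvec'],float).ravel()
    v=R.T@np.array([p[0],p[1],1]); return -R.T@t, v/np.linalg.norm(v)
def onz(d,uv,z):
    c,v=ray(d,uv); return c+v*(z-c[2])/v[2]
def tri(*o):
    A=np.zeros((3,3));b=np.zeros(3)
    for d,uv in o:
        c,v=ray(d,uv);P=np.eye(3)-np.outer(v,v);A+=P;b+=P@c
    return np.linalg.solve(A,b)
def proj(d,X):
    return cv2.projectPoints(np.array(X,float).reshape(-1,3),np.array(d['rvec'],float),np.array(d['tvec'],float),np.array(d['camera_matrix']),np.array(d['dist_coeffs']))[0][:,0]
E
python3 - <<'E'
from h import *
a=grab('scene','s0');b=grab('side','d0')
cv2.imwrite('pics/both.png',cv2.cvtColor(np.vstack([a['pixels'],b['pixels']]),cv2.COLOR_RGB2BGR)[:, :])
for d in(a,b): print(ray(d,(256,192)))
print(r.get_obs())
E
```

```text
pics
(array([1.06772153, 0.18721667, 0.63117128]), array([-0.66038829, -0.275252  , -0.69865846]))
(array([0.30211132, 0.52867556, 0.76622666]), array([ 0.31146577, -0.61301895, -0.72608321]))
{'clock': 0.1, 'joints': array([ 1.0568938 ,  0.4777327 ,  0.02232619,  1.55629978, -0.01149271,
        1.10929166, -0.08308895]), 'qvel': array([ 0.00060019, -0.00228777,  0.00084221, -0.00223528, -0.00028186,
       -0.00063773, -0.00116126]), 'tau': array([ 4.79034061e-03, -5.97766435e+01,  1.61403783e+00, -2.81958300e+01,
        1.29343182e-02,  4.97970352e-03, -6.86903581e-05]), 'tcp_pos': array([ 0.26626884, -0.61973187,  0.24143466]), 'orientation': array([-3.07561879e+00, -6.32833463e-01,  6.83209007e-04]), 'contact_force': array([-0.94106859,  0.15967304, -0.36926302]), 'moment': array([-0.03463736, -0.06983265, -0.02793903]), 'grip_width': 0.08521729858587379}
```

View pics/s0.png

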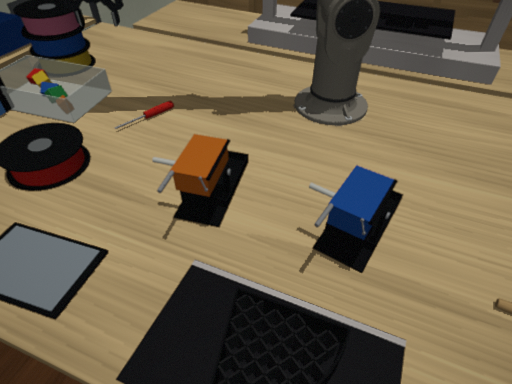

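View pics/d0.png

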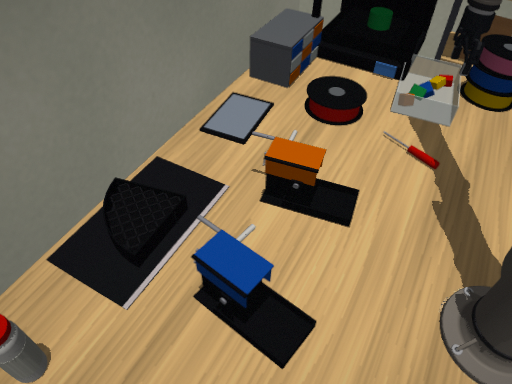

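Run:
```python
from h import *
a=cv2.imread('pics/s0.png')[120:230,140:260];b=cv2.imread('pics/d0.png')[125:230,240:370]
A=cv2.resize(a,None,fx=5,fy=5,interpolation=cv2.INTER_CUBIC)[:, :400*2]
B=cv2.resize(b,None,fx=5,fy=5,interpolation=cv2.INTER_CUBIC)
cv2.imwrite('pics/c1.png',A);cv2.imwrite('pics/c2.png',B)
```

```text
(no output)
```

View pics/c1.png

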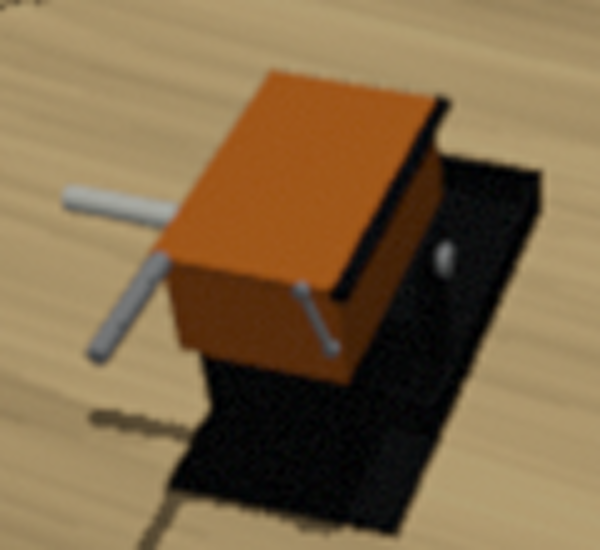

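View pics/c2.png

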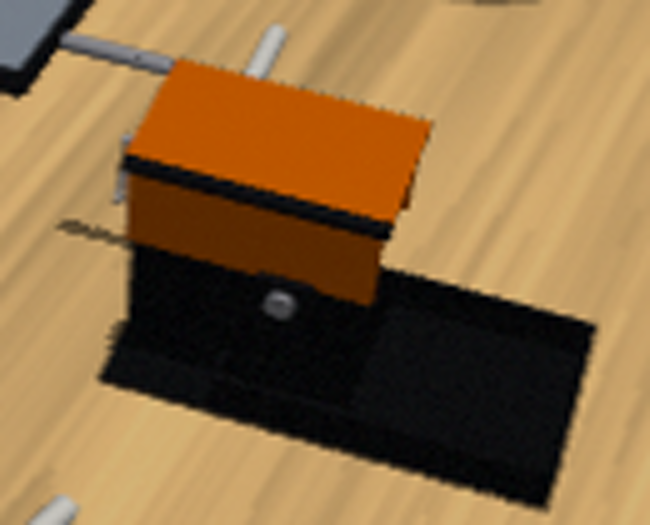

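```bash
cat > m.py <<'E'
from h import *
a=load('s0');b=load('d0')
P=[((173,171.6),(275,137),(87,-41,146)),((206,178.4),(265,156.6),(87,38,146)),((194,134.4),(326,149.4),(-46,-41,146)),((227,139.4),(317.6,169.4),(-46,38,146)),
((159.4,191),(253,133),(147,-36,143)),((153.6,159),(296,131.6),(50,-98,132))]
W=np.array([tri((a,p),(b,q)) for p,q,_ in P]);L=np.array([l for *_,l in P])/1000.
from scipy.optimize import least_squares
def f(x): 
    R=cv2.Rodrigues(np.array([0,0,x[2]]))[0]; return R@np.eye(3)
def T(x,l): return l@f(x).T+np.r_[x[:2],0]
g=lambda x:(T(x,L)-W).ravel()
s=least_squares(g,[.6,-.1,0])
print(W.round(3));print(s.x,np.degrees(s.x[2]));print((g(s.x).reshape(-1,3)*1000).round(1))
print('handle',T(s.x,np.array([.122,-.036,.143])),'lever',T(s.x,np.array([.05,-.074,.132])))
E
python3 m.py; python3 -c "
from h import *
a=load('s0')
m=np.array(r.get_obs()['orientation']);print(cv2.Rodrigues(m)[0].round(3))"
```

```text
[[ 0.618 -0.184  0.144]
 [ 0.608 -0.113  0.14 ]
 [ 0.489 -0.209  0.142]
 [ 0.479 -0.13   0.145]
 [ 0.675 -0.177  0.142]
 [ 0.588 -0.252  0.13 ]]
[ 0.52672152 -0.16069974  0.13808616] 7.911754329570023
[[ 0.9 -5.4  1.6]
 [ 0.2  1.9  5.6]
 [-1.9  1.1  3.5]
 [-3.   0.4  1.3]
 [ 1.8  0.6  1.3]
 [ 2.1  1.3  2.1]]
handle [ 0.65251556 -0.17956404  0.143     ] lever [ 0.58643152 -0.22711296  0.132     ]
[[ 0.919  0.395 -0.001]
 [ 0.395 -0.919  0.001]
 [-0.    -0.002 -1.   ]]
```

```bash
cat > g.py <<'E'
from h import *
from scipy.spatial.transform import Rotation as Ro
S=np.array([.5267,-.1607,0.]); YAW=np.radians(7.9)
RS=Ro.from_euler('z',YAW).as_matrix()
def w(l): return S+RS@(np.array(l)/1000.)
def stand(p): return (RS.T@(np.array(p)-S)*1000)
def go(l,jaw):  # l: TCP stand mm; jaw yaw of tool x relative to stand x
    o=r.get_obs(); R=Ro.from_rotvec(o['orientation'])
    t=Ro.from_matrix(RS@Ro.from_euler('z',jaw,degrees=True).as_matrix()@np.diag([1,-1,-1]))
    d=R.inv().apply(w(l)-o['tcp_pos'])/.15; a=(R.inv()*t).as_rotvec()/np.pi
    print('shift',d.round(3),'turn',a.round(4))
def st():
    o=r.get_obs();print(round(o['clock'],2),'stand',stand(o['tcp_pos']).round(1),'F',o['contact_force'].round(1),'w',o['grip_width'])
E
python3 - <<'E'
from g import *
a=load('s0');b=load('d0')
print('blue tips',onz(a,(310,186),.132),onz(a,(319,224),.143),onz(b,(198,217),.143),onz(b,(253,228),.132))
go([126,-36,200],0)
E
```

```text
blue tips [0.53750388 0.08220166 0.132     ] [0.63613549 0.12744539 0.143     ] [0.63954201 0.12426502 0.143     ] [0.5311486  0.08562435 0.132     ]
shift [ 3.55  -1.672  0.278] turn [-0.0005  0.0001  0.0853]
```

Call:
send_rows(deltas=[[0.5,0.22,-0.1,0,0,0,0],[0.5,0.44,-0.21,0,0,0,0],[0.5,0.66,-0.31,0,0,0,0],[0.5,0.88,-0.42,0,0,0,0],[0.5,0.88,-0.42,0,0,0,0]], squeeze=20)

```text
clock: 0.52
tcp_pos: [0.3702, -0.5026, 0.2419]
orientation: [-3.07, -0.65, -0.006]
contact_force: [1.2, 0.5, -0.8]
grip_width: 0.0427
```

Call:
send_rows(deltas=[[0.5,0.22,-0.1,0,0,0,0],[0.5,0.44,-0.21,0,0,0,0],[0.5,0.66,-0.31,0,0,0,0],[0.5,0.88,-0.42,0,0,0,0],[0.5,0.88,-0.42,0,0,0,0]])

```text
clock: 0.93
tcp_pos: [0.4657, -0.3921, 0.242]
orientation: [-3.07, -0.65, -0.006]
contact_force: [1.7, 0.1, -0.5]
grip_width: 0.0426
```

Call:
send_rows(deltas=[[0.5,0.22,-0.1,0,0,0,0],[0.5,0.44,-0.21,0,0,0,0],[0.5,0.66,-0.31,0,0,0,0],[0.5,0.88,-0.42,0,0,0,0],[0.5,0.88,-0.42,0,0,0,0]])

```text
clock: 1.35
tcp_pos: [0.5611, -0.2814, 0.242]
orientation: [-3.069, -0.65, -0.006]
contact_force: [1.5, 1.3, 0.0]
grip_width: 0.0425
```

```bash
python3 -c "
from g import *
st();go([126,-36,200],0)"
```

```text
1.35 stand [  17.5 -124.3  242. ] F [1.5 1.3 0. ] w 0.042509529768534456
shift [ 0.856 -0.366  0.285] turn [-0.0013 -0.0013  0.0889]
```

Call:
send_rows(deltas=[[0.5,0.21,-0.09,0,0,0,0.03],[0.5,0.42,-0.18,0,0,0,0.06],[0.5,0.64,-0.27,0,0,0,0.089],[0.5,0.86,-0.37,0,0,0,0.089],[0.5,0.86,-0.37,0.14,0,0,0.089],[0.5,0.86,-0.37,0.28,0,0,0.089],[0.5,0.86,-0.37,0.28,0,0,0.089],[0.5,0.86,-0.37,0.28,0,0,0.089],[0.5,0.86,-0.37,0.28,0,0,0.089]])

```text
clock: 2.1
tcp_pos: [0.6524, -0.1894, 0.2012]
orientation: [3.135, 0.196, 0.001]
contact_force: [-0.2, 0.2, 0.5]
grip_width: 0.0425
```

```bash
python3 -c "
from g import *
st();go([126,-36,135],0)
a=grab('scene','s1')
b=grab('side','d1');w_=grab('wrist','w1')
cv2.imwrite('pics/v1.png',np.hstack([cv2.resize(x,(390,390)) for x in (cv2.imread('pics/s1.png')[90:220,130:260],cv2.imread('pics/w1.png'))]))
L=[w([x,-36,143]) for x in (92,122,142)]
print(proj(w_,L))
"
```

```text
2.1 stand [120.5 -45.7 201.2] F [-0.2  0.2  0.5] w 0.042523730516499575
shift [ 0.035 -0.065  0.441] turn [ 0.0002 -0.0002 -0.0041]
[[243.79252903 244.96122997]
 [242.72667389 207.68821591]
 [241.9872313  181.08098639]]
```

View pics/v1.png

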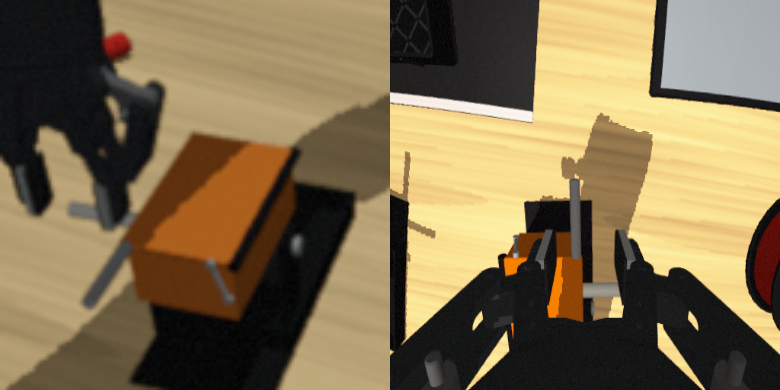

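```bash
python3 -c "
from g import *
r.grab_frame('side');st();go([126,-36,135],0)"
```

```text
2.3 stand [121.  -45.3 201.7] F [0.  0.  0.2] w 0.04279720019771517
shift [ 0.032 -0.063  0.445] turn [ 0.0003 -0.0006 -0.004 ]
```

Call:
send_rows(deltas=[[0.5,0.03,-0.06,0.1,0,0,-0.004],[0.5,0.03,-0.06,0.2,0,0,-0.004],[0.5,0.03,-0.06,0.32,0,0,-0.004],[0.5,0.03,-0.06,0.44,0,0,-0.004],[0.5,0.03,-0.06,0.44,0,0,-0.004],[0.5,0.03,-0.06,0.44,0,0,-0.004],[0,0.03,-0.06,0.44,0,0,-0.004],[0,0.03,-0.06,0.44,0,0,-0.004],[0,0.03,-0.06,0.44,0,0,-0.004],[0,0.03,-0.06,0.44,0,0,-0.004],[0,0.03,-0.06,0.44,0,0,-0.004],[0,0.03,-0.06,0.44,0,0,-0.004]])

```text
clock: 3.3
tcp_pos: [0.6566, -0.179, 0.1356]
orientation: [3.133, 0.218, 0.004]
contact_force: [0.7, 0.1, 6.0]
grip_width: 0.0092
```

```bash
python3 -c "
from g import *
st()
o=r.get_obs();p=stand(o['tcp_pos'])
for t in np.arange(.2,2.41,.2):
    print(round(t,1),'y',((76*(1-np.cos(t)))/-150).round(3),'z',(-76*np.sin(t)/150).round(3))"
```

```text
3.3 stand [126.1 -35.9 135.6] F [0.7 0.1 6. ] w 0.009243571772054258
0.2 y -0.01 z -0.101
0.4 y -0.04 z -0.197
0.6 y -0.088 z -0.286
0.8 y -0.154 z -0.363
1.0 y -0.233 z -0.426
1.2 y -0.323 z -0.472
1.4 y -0.421 z -0.499
1.6 y -0.521 z -0.506
1.8 y -0.622 z -0.493
2.0 y -0.718 z -0.461
2.2 y -0.805 z -0.41
2.4 y -0.88 z -0.342
```

Call:
send_rows(deltas=[[0,0,-0.003,-0.05,0,0,0],[0,0,-0.01,-0.1,0,0,0],[0,0,-0.023,-0.15,0,0,0],[0,0,-0.04,-0.197,0,0,0],[0,0,-0.062,-0.243,0,0,0],[0,0,-0.088,-0.286,0,0,0],[0,0,-0.12,-0.326,0,0,0],[0,0,-0.154,-0.363,0,0,0],[0,0,-0.192,-0.397,0,0,0],[0,0,-0.233,-0.426,0,0,0],[0,0,-0.277,-0.451,0,0,0],[0,0,-0.323,-0.472,0,0,0]])

```text
clock: 4.3
tcp_pos: [0.6503, -0.1332, 0.2082]
orientation: [3.131, 0.214, 0.007]
contact_force: [-0.7, -4.3, 4.9]
grip_width: 0.0091
```

```bash
python3 -c "
from g import *
st();grab('side','d2');st()
go([126,-36+.421*150,135.6+.499*150],0)
cv2.imwrite('pics/v2.png',cv2.resize(cv2.imread('pics/d2.png')[80:240,200:400],None,fx=2.5,fy=2.5))"
```

```text
4.3 stand [126.2  10.3 208.2] F [-0.7 -4.3  4.9] w 0.00910198236991471
4.35 stand [126.3  12.7 208.7] F [-2.4 -3.3  8.6] w 0.009242433829832792
shift [-0.002 -0.097 -0.012] turn [ 0.0007 -0.0013  0.0003]
```

View pics/v2.png

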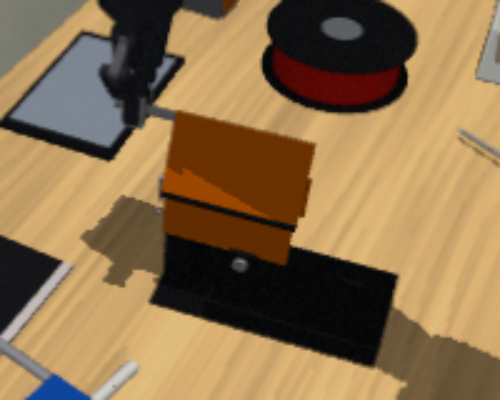

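Call:
send_rows(deltas=[[0,0,-0.048,-0.016,0,0,0],[0,0,-0.098,-0.027,0,0,0],[0,0,-0.148,-0.033,0,0,0],[0,0,-0.198,-0.034,0,0,0],[0,0,-0.249,-0.03,0,0,0],[0,0,-0.299,-0.021,0,0,0],[0,0,-0.347,-0.007,0,0,0],[0,0,-0.395,0.011,0,0,0],[0,0,-0.44,0.035,0,0,0],[0,0,-0.482,0.062,0,0,0],[0,0,-0.521,0.094,0,0,0],[0,0,-0.543,0.115,0,0,0],[0,0,-0.543,0.115,0,0,0],[0,0,-0.543,0.115,0,0,0]])

```text
clock: 5.52
tcp_pos: [0.6373, -0.0494, 0.1873]
orientation: [-3.133, -0.219, 0.002]
contact_force: [1.5, 1.5, 0.8]
grip_width: 0.0093
```

```bash
python3 -c "
from g import *
st()"
```

```text
5.52 stand [124.8  95.  187.3] F [1.5 1.5 0.8] w 0.009286477670628306
```

Call:
send_rows(deltas=[[0.4,0,0,0,0,0,0],[0.4,0,0,0,0,0,0],[0.4,0,0,0,0,0,0],[0.4,0,0,0,0,0,0],[0.4,0,0,-0.1,0,0,0],[0.4,0,0,-0.25,0,0,0],[0.4,0,0,-0.45,0,0,0],[0.4,0,0,-0.6,0,0,0],[0.4,0,0,-0.6,0,0,0]])

```text
clock: 6.27
tcp_pos: [0.6401, -0.0505, 0.2836]
orientation: [3.133, 0.217, 0.013]
contact_force: [0.6, 0.6, 0.0]
grip_width: 0.0346
```

```bash
python3 -c "
from g import *
st();grab('side','d3');grab('scene','s3')
cv2.imwrite('pics/v3.png',np.hstack([cv2.resize(cv2.imread('pics/d3.png')[80:240,200:360],(400,400)),cv2.resize(cv2.imread('pics/s3.png')[90:250,110:270],(400,400))]))
for j in (90,-90):go([50,-81,220],j)
print(r.get_obs()['joints'].round(2))"
```

```text
6.27 stand [127.5  93.6 283.6] F [0.6 0.6 0. ] w 0.03463814857415363
shift [-0.504  1.166  0.392] turn [ 6.000e-04 -4.000e-04 -4.999e-01]
shift [-0.504  1.166  0.392] turn [-4.000e-04 -6.000e-04  5.001e-01]
[ 0.07  0.39 -0.12  1.6   0.05  1.15 -1.49]
```

View pics/v3.png

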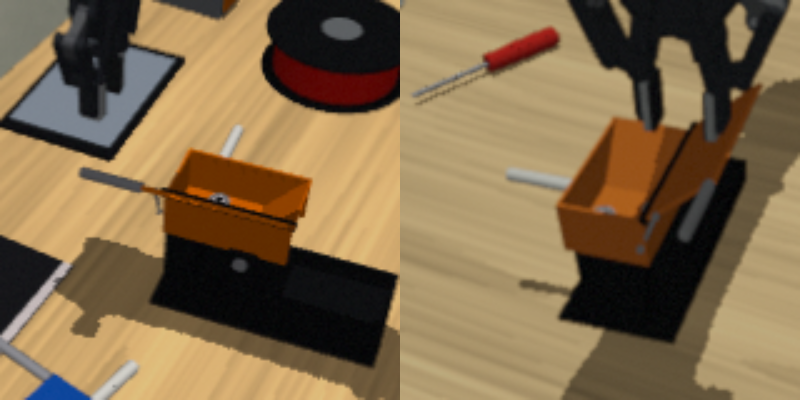

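Call:
send_rows(deltas=[[0.5,-0.04,0.08,0,0,0,-0.039],[0.5,-0.08,0.16,0,0,0,-0.078],[0.5,-0.12,0.24,0,0,0,-0.117],[0.5,-0.16,0.32,0,0,0,-0.156],[0.5,-0.2,0.4,0,0,0,-0.195],[0.5,-0.24,0.48,0,0,0,-0.234],[0.5,-0.28,0.56,0,0,0,-0.273],[0.5,-0.32,0.64,0,0,0,-0.312],[0.5,-0.36,0.72,0,0,0,-0.351],[0.5,-0.4,0.8,0,0,0,-0.39],[0.5,-0.44,0.88,0,0,0,-0.429],[0.5,-0.48,0.94,0,0,0,-0.468],[0.5,-0.5,1,0,0,0,-0.5],[0.5,-0.5,1,0,0,0,-0.5],[0.5,-0.5,1,0,0,0,-0.5]])

```text
clock: 7.62
tcp_pos: [0.5833, -0.2095, 0.2765]
orientation: [-2.066, -2.364, 0.001]
contact_force: [0.2, 0.2, 0.1]
grip_width: 0.0424
```

```bash
python3 -c "
from g import *
st();go([50,-81,200],90)
print(r.get_obs()['joints'].round(2))"
```

```text
7.62 stand [ 49.4 -56.1 276.5] F [0.2 0.2 0.1] w 0.04243062781940118
shift [-0.167  0.006  0.51 ] turn [-0.0006 -0.0004 -0.0012]
[ 0.52  0.38 -0.36  1.63  0.15  1.15  0.25]
```

Call:
send_rows(deltas=[[0.5,-0.08,0,0,0,0,0],[0.5,-0.17,0.006,0.1,0,0,0],[0.5,-0.17,0.006,0.3,0,0,0],[0.5,-0.17,0.006,0.5,0,0,0],[0.5,-0.17,0.006,0.5,0,0,0],[0.5,-0.17,0.006,0.5,0,0,0]])

```text
clock: 8.12
tcp_pos: [0.5874, -0.2343, 0.2008]
orientation: [-2.06, -2.366, 0.003]
contact_force: [-0.1, -0.4, 0.2]
grip_width: 0.0433
```

```bash
python3 -c "
from g import *
d=grab('wrist','w4');st();go([50,-81,124],90)
L=[w([50,y,132]) for y in (-50,-74,-104)]
print(proj(d,L))"
```

```text
8.17 stand [ 51.4 -81.5 202.9] F [ 1.  -0.4  0.3] w 0.0423404835176218
shift [ 0.003 -0.009  0.526] turn [-0.0002 -0.0001  0.0001]
[[259.04991239 166.7501655 ]
 [258.98178382 197.83204384]
 [258.8960752  234.08185114]]
```

View pics/w4.png

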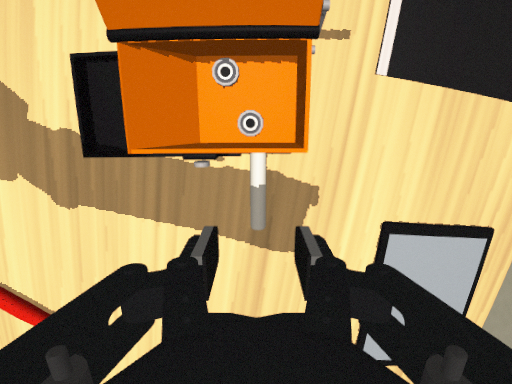

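Call:
send_rows(deltas=[[0.5,0,-0.005,0.13,0,0,0],[0.5,0,-0.005,0.26,0,0,0],[0.5,0,-0.005,0.4,0,0,0],[0.5,0,-0.005,0.52,0,0,0],[0.5,0,-0.005,0.52,0,0,0],[0.5,0,-0.005,0.52,0,0,0],[0,0,-0.005,0.52,0,0,0],[0,0,-0.005,0.52,0,0,0],[0,0,-0.005,0.52,0,0,0],[0,0,-0.005,0.52,0,0,0],[0,0,-0.005,0.52,0,0,0]])

```text
clock: 9.08
tcp_pos: [0.5885, -0.2348, 0.1269]
orientation: [2.061, 2.368, 0.001]
contact_force: [-2.4, 0.6, 6.3]
grip_width: 0.0106
```

```bash
python3 -c "
from g import *
st()
a0=np.arctan2(42,50)
R=Ro.from_rotvec(r.get_obs()['orientation']).inv()
for t in np.r_[np.arange(.1,1.75,.1),1.73]:
    d=65.3*np.array([np.cos(a0+t)-np.cos(a0),0,np.sin(a0+t)-np.sin(a0)])
    print(round(t,2),R.apply(RS@d/150).round(3).tolist())"
```

```text
9.08 stand [ 51.1 -81.9 126.9] F [-2.4  0.6  6.3] w 0.010639896628245752
0.1 [-0.0, -0.03, -0.032]
0.2 [-0.0, -0.062, -0.061]
0.3 [-0.0, -0.097, -0.086]
0.4 [-0.0, -0.135, -0.108]
0.5 [-0.0, -0.175, -0.126]
0.6 [-0.0, -0.216, -0.14]
0.7 [-0.0, -0.259, -0.149]
0.8 [-0.0, -0.302, -0.155]
0.9 [-0.0, -0.345, -0.156]
1.0 [0.0, -0.389, -0.152]
1.1 [0.0, -0.431, -0.145]
1.2 [0.0, -0.473, -0.133]
1.3 [0.0, -0.514, -0.117]
1.4 [0.0, -0.552, -0.097]
1.5 [0.0, -0.589, -0.073]
1.6 [0.0, -0.623, -0.046]
1.7 [0.0, -0.654, -0.016]
1.73 [0.0, -0.663, -0.006]
```

Call:
send_rows(deltas=[[0,0,-0.03,-0.032,0,0,0],[0,0,-0.062,-0.061,0,0,0],[0,0,-0.097,-0.086,0,0,0],[0,0,-0.135,-0.108,0,0,0],[0,0,-0.175,-0.126,0,0,0],[0,0,-0.216,-0.14,0,0,0],[0,0,-0.259,-0.149,0,0,0],[0,0,-0.302,-0.155,0,0,0],[0,0,-0.345,-0.156,0,0,0],[0,0,-0.389,-0.152,0,0,0],[0,0,-0.431,-0.145,0,0,0],[0,0,-0.473,-0.133,0,0,0],[0,0,-0.514,-0.117,0,0,0],[0,0,-0.552,-0.097,0,0,0],[0,0,-0.589,-0.073,0,0,0],[0,0,-0.623,-0.046,0,0,0],[0,0,-0.654,-0.016,0,0,0],[0,0,-0.66,-0.008,0,0,0],[0,0,-0.66,-0.008,0,0,0],[0,0,-0.66,-0.008,0,0,0]])

```text
clock: 10.75
tcp_pos: [0.4891, -0.2482, 0.1257]
orientation: [-2.062, -2.369, 0.001]
contact_force: [0.3, -3.1, 1.5]
grip_width: 0.0113
```

```bash
python3 -c "
from g import *
st();grab('side','d5');grab('scene','s5');st()
cv2.imwrite('pics/v5.png',np.hstack([cv2.resize(cv2.imread('pics/d5.png')[80:240,230:390],(400,400)),cv2.resize(cv2.imread('pics/s5.png')[80:240,130:290],(400,400))]))"
```

```text
10.75 stand [-49.3 -81.5 125.7] F [ 0.3 -3.1  1.5] w 0.011313590445300854
10.85 stand [-49.3 -81.5 125.7] F [-0.6 -3.1  1.5] w 0.011057971241770968
```

View pics/v5.png

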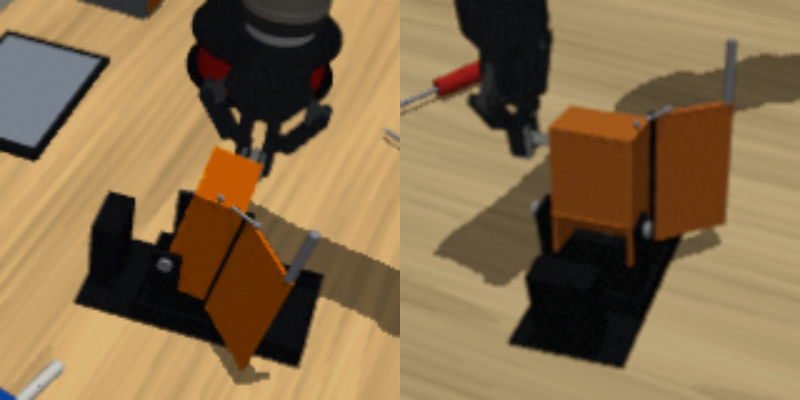

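Box is tipped, lid still back. Release and retreat upward and sideways (-y).

Call:
send_rows(deltas=[[0.4,0,0,0,0,0,0],[0.4,0,0,0,0,0,0],[0.4,0,0,0,0,0,0],[0.4,0,0,0,0,0,0],[0.4,-0.1,0,-0.1,0,0,0],[0.4,-0.2,0,-0.3,0,0,0],[0.4,-0.4,0,-0.5,0,0,0],[0.4,-0.6,0,-0.7,0,0,0],[0.4,-0.8,0,-0.8,0,0,0],[0.4,-0.8,0,-0.8,0,0,0],[0.4,-0.8,0,-0.8,0,0,0]])

```text
clock: 11.77
tcp_pos: [0.5062, -0.3689, 0.2467]
orientation: [2.065, 2.365, -0.0]
contact_force: [-0.0, -0.0, -0.6]
grip_width: 0.0339
```

```bash
python3 -c "
from g import *
st();grab('side','d6');grab('scene','s6');grab('wrist','w6')
cv2.imwrite('pics/v6.png',np.hstack([cv2.resize(cv2.imread('pics/d6.png')[110:390,170:390],(314,400)),cv2.resize(cv2.imread('pics/w6.png'),(480,400))]))"
```

```text
11.77 stand [ -48.9 -203.4  246.7] F [-0.  -0.  -0.6] w 0.03393522444459198
```

View pics/v6.png

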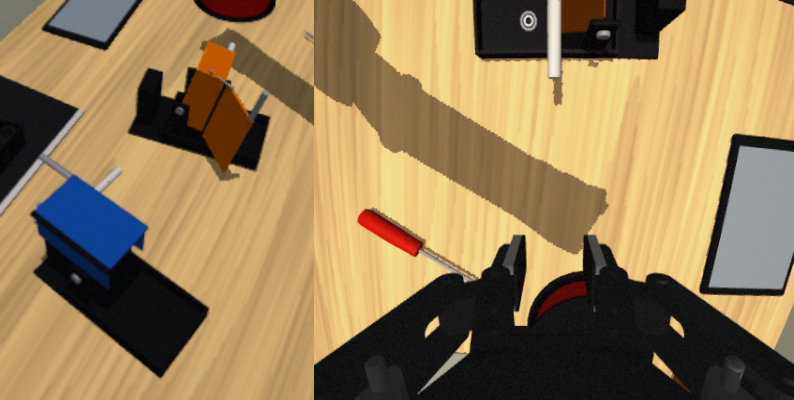

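Call:
send_rows(deltas=[[0.4,0,0,-0.2,0,0,0],[0.4,0.2,-0.2,-0.3,0,0,0],[0.4,0.4,-0.4,-0.3,0,0,0],[0.4,0.5,-0.4,-0.3,0,0,0],[0.4,0.5,-0.4,-0.3,0,0,0],[0.4,0.5,-0.4,-0.3,0,0,0]])

```text
clock: 12.42
tcp_pos: [0.4364, -0.2989, 0.2908]
orientation: [-2.058, -2.373, 0.001]
contact_force: [0.2, -0.8, -0.7]
grip_width: 0.034
```

```bash
python3 -c "
from g import *
st();grab('wrist','w7')"
```

```text
12.42 stand [-108.5 -124.5  290.8] F [ 0.2 -0.8 -0.7] w 0.03404162140341919
```

View pics/w7.png

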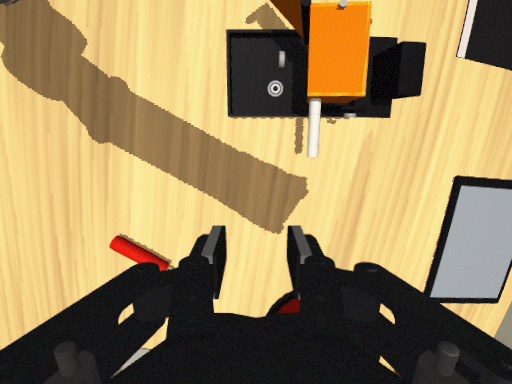

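```bash
python3 -c "
from g import *
a=grab('wrist','w8');b=load('w7')
for d in (b,a):
    m=(d['pixels'].min(2)>90)[35:112,232:303]
    n,_,s,c=cv2.connectedComponentsWithStats(m.astype('uint8'))
    for i in range(1,n):
        if s[i,4]>15: print(s[i],stand(onz(d,c[i]+[232,35],.015)).round(0))
st();print(np.abs(r.get_obs()['qvel']).max())"
```

```text
[47 16  6 16 89] [-76.  21.  15.]
[ 36  45  15  17 192] [-84. -18.  15.]
[47 15  6 16 83] [-76.  21.  15.]
[ 35  44  16  17 195] [-84. -18.  15.]
12.52 stand [-108.2 -126.3  290.6] F [ 0.   0.1 -0.1] w 0.034465589251469704
0.015064778098321657
```

Both bearings are in the tray (stand x −76, y 21, on edge, and x −84, y −18, flat) and at rest.

```bash
python3 -c "
from bench import r
print(r.hand_in())"
```

```text
the job is handed in; nothing more can be done
None
```

I emptied the orange box into its own tray and handed the job in at about 12.5 s on the robot's clock.

- **Lid:** With the box still upright, I swung it back by its handle to about 2.38 rad. Pictures show it stayed back after I let go, and it is still back with the box tipped.
- **Box:** I tipped it by the white lever to about 1.73 rad, then released. It stayed tipped forward.
- **Bearings:** The last wrist picture shows both in the tray. One lies flat at stand (-84, -18) mm. The other appears to be standing on edge at (-76, 21) mm. A second picture shortly after showed neither had moved more than about a pixel.
- **Blue box:** It looked shut and upright in the last side view. I never went near it.
- **Robot:** It touches nothing, and the force read about zero. The measured forces I saw stayed below about 10 N.

No check failed. I noticed one mismatch: before the lid grasp, the measured tool position was about 1 cm off my target, and I corrected it before closing the fingers.

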